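# Put the pocket things away on the entry shelf

### The arm

A 6-joint arm with a two-finger parallel gripper is mounted at the origin on the work surface. World frame = base frame: x ahead of the robot, y to its left, z up, the work surface at z = 0. Lengths are in m, angles in degrees, forces in N, time in s.
With the tool pointing down it reaches from about 0.325 to 0.85 m from the base axis. Payload 15.5 kg.
Tool frame: the origin (TCP) lies midway between the tips of the shut fingers; the grasp point (between the pads) lies 19 mm behind it; y points along the fingers, x is the direction in which the jaws open and shut, and the axes are right-handed (so a half turn about y gives the same grasp; the last joint's range is limited). The gripper opens to 91 mm and grips with 3 to 60 N. Pads are 32 mm wide; open, the fingers measure 118 mm over their backs; the gripper's body (76 mm by 178 mm) begins 60 mm behind the grasp point.
Start: joints at [-80.472, 28.281, 77.091, -0, 74.628, -5.472], TCP at [0.162, -0.604, 0.214] pointing down, gripper open.
Joint ranges: [-166.48, 166.48], [-47.26, 123.95], [12.59, 153.08], [-70.14, 250.14], [6.76, 159.57], [-176.63, 176.63]. Speed limits (degrees/s): [108.29, 108.29, 147.25, 172.46, 172.46, 172.46].

### API

Orientations are given as a 3x3 rotation matrix whose columns are the frame's x, y, z axes.
In Python, from bench import ctrl gives the robot as it stands. The module is installed in compiled form; this text tells all that it offers. Calls block until the motion is done:
- ctrl.goto(position, orientation): joint-space move of the TCP to a pose.
- ctrl.move_l(position, vel=0.15, ori=None, contact_N=None): straight line of the TCP; ori=None keeps the orientation; vel is the mean speed in m/s. With contact_N (N) it stops when the force on the tool has changed by that much, and returns True; else False.
- ctrl.movej(angles): joint-space move.
- ctrl.command_gripper(opening): opening from 0.0 (shut) to 1.0 (fully open); the grip force is fixed at half the most; returns when the fingers have stopped.
- ctrl.sleep(seconds).
- ctrl.ik(position, orientation): joint angles nearest the present ones, or None.
- ctrl.read_camera(name): name is "side" or "top"; returns the picture (400x640x3 uint8, blue, green, red); there is no depth.
- ctrl.camera_params(name): a dict with "fx", "fy", "cx", "cy" (pixels), "pose" (4x4, takes a point from camera to world coordinates). Camera axes: x right, y up, looking along -z (the intrinsics and any distortion apply to the point x, -y, -z); pixel columns grow to the right and rows downward; lengths in m; the calibration is good to about 2 mm. A picture is of the moment at which its call begins. camera_params takes no time and is no camera call.
A pose or a line that the arm cannot do raises ctrl.MotionError and nothing moves.
- ctrl.sign_off(): hands the job in, once; it reports no verdict.
Readings, each from a call of its own:
- ctrl.current_t(): time.
- ctrl.current_q(): joint angles.
- ctrl.current_dq(): joint speeds.
- ctrl.current_effort(): joint torques, N m.
- ctrl.current_tool_pos(): TCP position.
- ctrl.current_eef_rot(): TCP orientation.
- ctrl.current_contact_force(): force on the tool from outside, world axes, zero at the start.
- ctrl.current_wrist_torque(): the same for the moment, N m.
- ctrl.current_grip_width(): opening from 0.0 (shut) to 1.0 (fully open).
Only numpy, scipy, OpenCV 4.12 (cv2) and the standard library are available. Lean on these libraries where they do the work, as an engineer would, in place of code of your own. Each camera call takes 0.05 s, during which the arm holds its last target. There are 200 camera calls.

### The job

Tidy the handful of things emptied onto the entry shelf: lay each of the two keys flat in the rack slot of its own length (the long key in the long slot, the short key in the short slot), lay the gate remote flat, buttons up, on the bottom of the green glass dish, and lay the padlock flat on the floor of the bamboo box through its open half. Set each thing down rather than dropping it from a height, and leave the little vase standing where it is.

Things in the scene. Friction and masses are not known exactly. Their poses are not given: they have to be found in the camera images.
- key_long_c (a point): the long (car) key, lying flat: black plastic head 58 x 34 x 14 mm thick with two round grey buttons, flat steel blade 40 x 9 x 3 mm; 98 mm overall, 45 g. Point: half-way along the overall length, 7 mm above its underside; x along the key to the blade's end, y across, z up. The head reaches from x = -49 to +9 mm: grip it at this point across its 34 mm width (y).
- key_short_c (a point): the short (bicycle lock) key, lying flat: black plastic head 38 x 28 x 12 mm thick, no buttons, stubby round steel shank 24 long, 7 mm thick; 62 mm overall, 25 g. Point: half-way along the overall length, 6 mm above its underside; x along the key to the shank's end, y across, z up. The head reaches from x = -31 to +7 mm: grip it at this point across its 28 mm width (y).
- remote_c (a point): the gate remote: a grey plastic block 64 long (x) x 36 wide (y) x 14 mm thick (z) with two round black buttons on top, 50 g, lying buttons up. Point: its centre, 7 mm above its underside; grip across the 36 mm width.
- padlock_c (a point): the chrome padlock, lying flat: bright metal block 38 x 36 x 18 mm thick, U-shaped shackle standing 22 mm out of one end; 60 mm overall, 180 g. Point: half-way along the overall length, 9 mm above its underside; x to the shackle, y across, z up. The block reaches from x = -30 to +8 mm: grip it at this point across its 36 mm width (y).
- slot_long (a point): the long slot, 122 (y) x 54 (x) mm, one of two routed 5 mm deep into the wooden key rack (fixed flat block, 132 x 144, 16 mm high). Point: centre of the slot's floor, 11 mm above the shelf. The key, along y either way round, stands 9 mm proud of the rack's top. No room for fingers beside it in the slot: hold the key by its upper half or let it down the last 5 mm.
- slot_short (a point): the short slot of the same rack, 86 mm long (y) x 48 mm wide (x), 61 mm in +x from the long one. Point: centre of its floor, 11 mm above the shelf and 5 mm below the rack's top. The key lies along y either way round and stands 7 mm proud of the rack's top; no room for fingers beside it in the slot.
- dish_floor (a point): the green glass dish, fixed, round and shallow: 160 mm across the rim, 28 mm high, walls 4 mm, sloping outwards, flat inner floor about 116 mm across. Point: centre of the inner floor, 5 mm above the shelf; z up.
- box_bay (a point): the bamboo box, fixed, 130 (x) x 220 (y) mm, walls 7 mm, 40 mm high, door rails to 46 mm. A sliding door (top face 45 mm, finger pull 50 mm above the shelf) lies over the +y half; the -y half is open. Point: centre of the open half's floor, 6 mm above the shelf; it is 116 mm in x and 107 mm in y (53 mm to the end wall and to the door): open the fingers only part way in it.
- vase_c (a point): a small blue ceramic bud vase, 44 mm across and 72 mm high, 150 g, loose, standing upright; to be left alone. Point: on its axis, 36 mm above its underside; z up.

How it is judged:
By the outcome, as a careful person would: the job done as asked, in the order asked, and still so for the second after the job is handed in, with the robot touching nothing.
It also fails if it takes over 86 s, if anything falls off the work surface, if the arm or the gripper's body presses on something with over 40 N, if the wrist force passes 120 N, or if a joint passes its speed limit or range.

## Working session

There is one attempt and no reset: what is moved stays moved. The work goes in short steps, each a Python script; the robot and the scene stay as the last script left them, time stands still between calls to the robot, and variables do not carry over. Pictures are saved under pics/ and viewed, about 12 in all and at most 16, crops included, and the job is handed in when it is done.

```bash
mkdir -p pics; python3 - <<'E'
from bench import ctrl
import cv2,numpy as np
np.set_printoptions(precision=4,suppress=True)
for n in("top","side"):
    cv2.imwrite(f"pics/{n}0.png",ctrl.read_camera(n))
    p=ctrl.camera_params(n);print(n,p)
print(ctrl.current_t(),ctrl.current_eef_rot(),ctrl.current_grip_width())
E
```

```text
top {'fx': 462.9299157208234, 'fy': 462.9299157208234, 'cx': 316.69364627692903, 'cy': 200.05445419607264, 'pose': array([[-0.004 ,  0.9914, -0.1312,  0.4231],
       [-0.9996, -0.0001,  0.0294,  0.0132],
       [ 0.0291,  0.1312,  0.9909,  1.1857],
       [ 0.    ,  0.    ,  0.    ,  1.    ]])}
side {'fx': 376.8226233247427, 'fy': 376.8226233247427, 'cx': 317.29015500274664, 'cy': 194.283282135773, 'pose': array([[-0.7824,  0.4553, -0.4249,  0.0902],
       [-0.6224, -0.5503,  0.5565,  0.6105],
       [ 0.0196,  0.6999,  0.714 ,  0.8657],
       [ 0.    ,  0.    ,  0.    ,  1.    ]])}
0.1 [[ 0.2588 -0.0002  0.9659]
 [-0.9659  0.0011  0.2588]
 [-0.0011 -1.      0.0001]] 0.9982884820955791
```

View pics/top0.png

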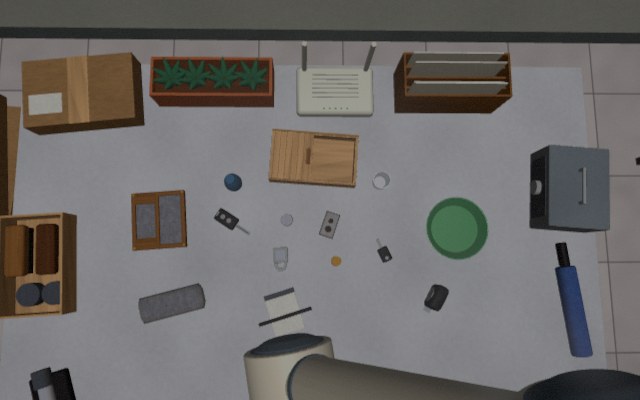

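View pics/side0.png

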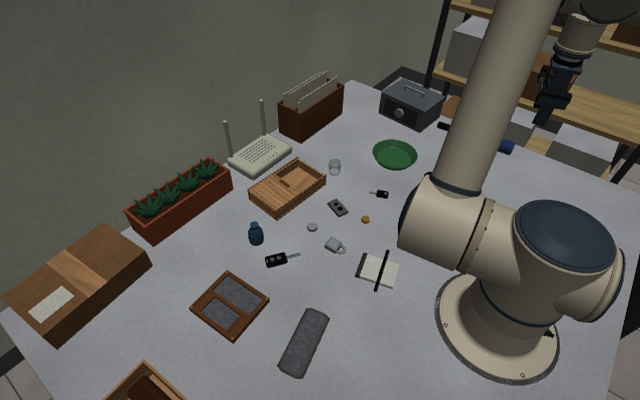

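```bash
python3 - <<'E'
import cv2
a=cv2.imread("pics/top0.png")
cv2.imwrite("pics/c1.png",cv2.convertScaleAbs(cv2.resize(a[122:272,208:408],None,fx=4,fy=4,interpolation=cv2.INTER_CUBIC),alpha=1.4))
E
```

```text
(no output)
```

View pics/c1.png

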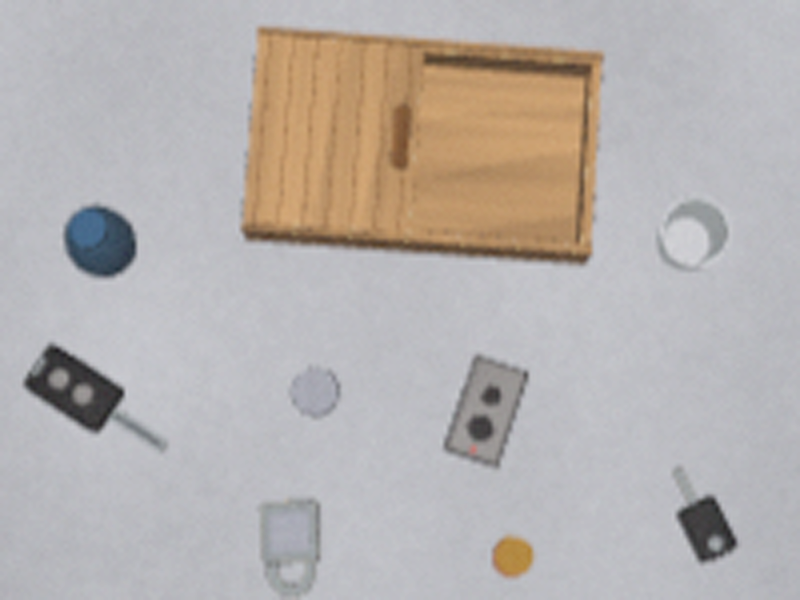

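```bash
cat > h.py <<'E'
from bench import ctrl
import cv2,numpy as np
np.set_printoptions(precision=4,suppress=True)
P={n:ctrl.camera_params(n) for n in("top","side")}
def ray(uv,z,cam="top"):
    p=P[cam];uv=np.asarray(uv,float).reshape(-1,2)
    d=np.c_[(uv[:,0]-p["cx"])/p["fx"],-(uv[:,1]-p["cy"])/p["fy"],-np.ones(len(uv))]@p["pose"][:3,:3].T
    o=p["pose"][:3,3];return (o+d*((z-o[2])/d[:,2])[:,None])[:,:2]
def rect(mask,box,z,cam="top"):
    """largest blob of mask in box (c0,r0,c1,r1) -> centre, long axis, sizes (mm) on plane z"""
    c0,r0,c1,r1=box;m=np.zeros_like(mask);m[r0:r1,c0:c1]=mask[r0:r1,c0:c1]
    cs,_=cv2.findContours(m,cv2.RETR_EXTERNAL,cv2.CHAIN_APPROX_NONE)
    c=max(cs,key=cv2.contourArea)
    w=ray(c,z,cam);b=cv2.boxPoints(cv2.minAreaRect((w*1000).astype(np.float32)))
    e1,e2=b[1]-b[0],b[2]-b[1]
    if np.linalg.norm(e1)<np.linalg.norm(e2):e1,e2=e2,e1
    return b.mean(0)/1000,e1/np.linalg.norm(e1),np.array([np.linalg.norm(e1),np.linalg.norm(e2)])
E
cat > m.py <<'E'
from h import *
a=cv2.imread("pics/top0.png");hsv=cv2.cvtColor(a,cv2.COLOR_BGR2HSV);H,S,V=cv2.split(hsv)
dark=((V<75)*255).astype(np.uint8)
dark=cv2.morphologyEx(dark,cv2.MORPH_CLOSE,np.ones((5,5)))
brown=((S>90)&(H<25)).astype(np.uint8)*255
green=((S>80)&(H>40)&(H<85)).astype(np.uint8)*255
grey=((S<60)&(V<125)).astype(np.uint8)*255
low=(((S<60)&(V<135)|(V<100))*255).astype(np.uint8); low=cv2.morphologyEx(low,cv2.MORPH_CLOSE,np.ones((5,5)))
bg=cv2.medianBlur(a,61).astype(int)
diff=((np.abs(a.astype(int)-bg).max(2)>14)*255).astype(np.uint8)
print("shelf pix",a[240,310],hsv[240,310],"padlock",a[256,280],"remote",a[222,326])
for n,m,b,z in [("long head",dark,(212,205,242,235),.010),("short head",dark,(372,240,396,266),.008),
 ("remote",low,(316,206,344,242),.010),("padlock",diff,(268,242,294,275),.012),
 ("rack",brown,(125,185,192,255),.014),("slotL",grey,(157,188,186,250),.011),("slotS",grey,(132,198,158,245),.011),
 ("dish",green,(420,190,495,265),.028),("box",brown,(262,122,365,192),.042),
 ("longall",diff,(205,200,256,242),.007),("shortall",diff,(370,234,396,268),.006)]:
    try:
        r=rect(m,b,z);print(n,r[0],r[1],r[2],"ang",np.degrees(np.arctan2(r[1][1],r[1][0])).round(1))
    except Exception as e: print(n,e)
# given pixel picks from c1
px=lambda x,y:[(x+.5)/4-.5+208,(y+.5)/4-.5+122]
print("long tip",ray(px(165,447),.007),"short tip",ray(px(680,470),.006),"padlock block corners",ray([px(261,505),px(319,500),px(319,560),px(263,563)],.014),"shackle end",ray(px(292,596),.009))
print("vase",ray(px(100,262),.0),"box corners",ray([px(260,28),px(603,53),px(590,252),px(244,236)],.042))
print("remote corners",ray([px(480,356),px(528,371),px(497,466),px(445,449)],.012))
E
python3 m.py
```

```text
shelf pix [138 133 134] [126   9 138] padlock [132 123 123] remote [106 107 109]
long head [0.5312 0.2086] [0.5527 0.8334] [56.678  32.0379] ang 56.4
short head [ 0.4413 -0.1932] [0.9005 0.4349] [35.9101 25.2638] ang 25.8
remote [ 0.5142 -0.0556] [ 0.9472 -0.3205] [70.2804 45.7306] ang -18.7
padlock [0.4292 0.0712] [1.     0.0044] [59.8378 35.189 ] ang 0.3
rack [0.5286 0.3764] [0.9972 0.0751] [142.3291 133.6694] ang 4.3
slotL [0.5312 0.3495] [0.9974 0.0722] [122.0954  52.7663] ang 4.1
slotS [0.5268 0.4106] [0.9972 0.0754] [86.275  46.4071] ang 4.3
dish [ 0.5057 -0.3756] [0.0038 1.    ] [153.6754 151.748 ] ang 89.8
box [ 0.6825 -0.0131] [0.0713 0.9975] [217.0715 134.2475] ang 85.9
longall [0.5206 0.1927] [0.5526 0.8334] [99.3617 36.3114] ang 56.5
shortall [ 0.4512 -0.1881] [0.9004 0.4351] [63.0493 28.7611] ang 25.8
long tip [[0.4939 0.1505]] short tip [[ 0.4786 -0.177 ]] padlock block corners [[0.4569 0.0891]
 [0.4599 0.0527]
 [0.4225 0.0525]
 [0.4208 0.0875]] shackle end [[0.4002 0.0695]]
vase [[0.6137 0.1949]] box corners [[ 0.7573  0.0904]
 [ 0.7419 -0.1276]
 [ 0.6135 -0.1174]
 [ 0.6234  0.0993]]
remote corners [[ 0.5512 -0.0494]
 [ 0.5415 -0.08  ]
 [ 0.4811 -0.0597]
 [ 0.4919 -0.0268]]
```

```bash
cat >> h.py <<'E'
def rot(a):
    a=np.radians(a);x=np.array([np.cos(a),np.sin(a),0]);y=np.array([0,0,-1.]);return np.c_[x,y,np.cross(x,y)]
def best(p,ang):
    c=[]
    for s in(90,-90):
        q=ctrl.ik(p,rot(ang+s))
        if q is not None:c.append((abs(q[5]),s,q))
    return min(c,key=lambda t:t[0])
def above(xy,ang,z):
    p=[*xy,z];_,s,q=best(p,ang);ctrl.goto(p,rot(ang+s));return s
def pick(xy,ang,tip,op=.62,zt=.12):
    above(xy,ang,zt);ctrl.command_gripper(op)
    c=ctrl.move_l([*xy,tip],vel=.15,contact_N=8)
    print("down",c,ctrl.current_tool_pos());ctrl.command_gripper(0)
    print("width mm",ctrl.current_grip_width()*91)
    ctrl.move_l([*xy,zt],vel=.2);print("lifted",ctrl.current_grip_width()*91,"t",ctrl.current_t())
def place(xy,ang,tip,op,zt=.12):
    above(xy,ang,zt);ctrl.move_l([*xy,tip+.012],vel=.15)
    c=ctrl.move_l([*xy,tip-.001],vel=.02,contact_N=3)
    print("set",c,ctrl.current_tool_pos(),ctrl.current_contact_force(),"w",ctrl.current_grip_width()*91)
    ctrl.command_gripper(op);ctrl.move_l([*xy,zt],vel=.2);print("t",ctrl.current_t())
def snap(cam,name,box,f):
    a=ctrl.read_camera(cam);c0,r0,c1,r1=box;cv2.imwrite("pics/raw_"+name,a)
    cv2.imwrite("pics/"+name,cv2.convertScaleAbs(cv2.resize(a[r0:r1,c0:c1],None,fx=f,fy=f,interpolation=cv2.INTER_CUBIC),alpha=1.4))
E
python3 - <<'E'
from h import *
pick((.5204,.1923),236.5,.0065)
snap("side","s1.png",(180,150,380,300),4)
E
```

```text
down False [0.5209 0.1924 0.0071]
width mm 33.54011083485556
lifted 33.2508426012903 t 5.9667
```

View pics/s1.png

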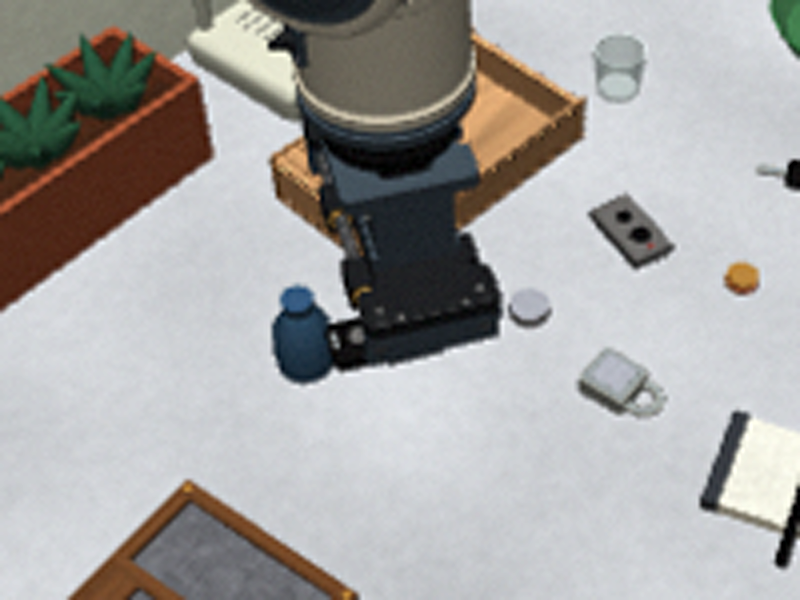

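The held long key (head about (345,345) in the crop) sits in the gripper with width 33 mm, and the vase stands at (300,335) beyond it. Now the slot.

```bash
python3 - <<'E'
from h import *
place((.5312,.3495),184.2,.0180,.50)
pick((.4520,-.1881),25.8,.0062,op=.52)
snap("top","t2.png",(120,170,270,270),5)
E
```

```text
set True [0.5311 0.3494 0.0179] [-0.5271 -0.2424  7.6991] w 33.788005670431524
t 10.225
down False [ 0.4523 -0.1883  0.0067]
width mm 27.11482584733093
lifted 27.355482828216825 t 14.5
```

View pics/t2.png

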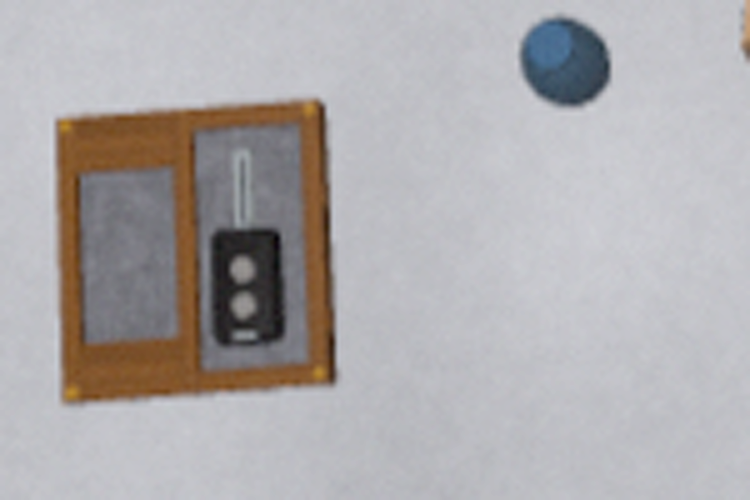

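The long key lies inside its slot (head spans columns 211–285 of a slot at 195–305 in the crop), and the vase has not moved. The short key is gripped at 27 mm.

```bash
python3 - <<'E'
from h import *
place((.5268,.4106),4.2,.0176,.42)
pick((.5160,-.0545),-19.3,.003)
snap("top","t3.png",(120,170,270,270),5)
E
```

```text
set True [0.5267 0.4106 0.0177] [-0.2861 -0.3323  8.9683] w 27.6197898483002
t 19.1
down False [ 0.5164 -0.0546  0.0036]
width mm 35.83882651614068
lifted 35.42212590144203 t 23.4
```

View pics/t3.png

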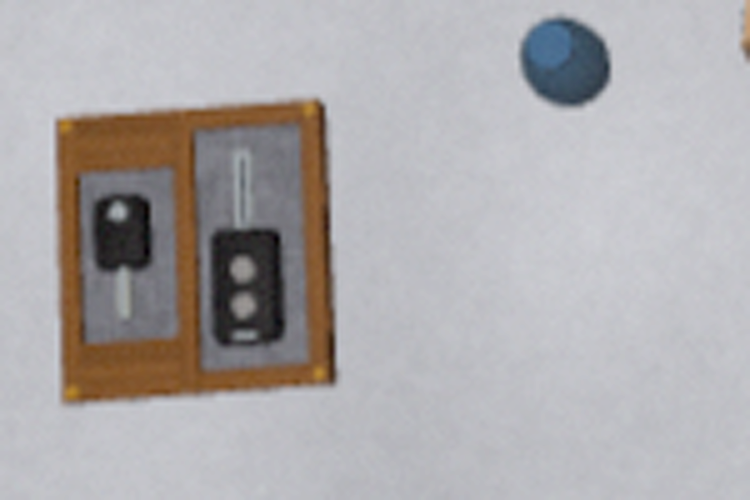

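The short key lies inside the short slot (head (123,232), shank to (123,318)), and the remote is gripped.

```bash
python3 - <<'E'
from h import *
place((.5057,-.3756),-50,.0087,.55)
pick((.4292,.0705),181,.003)
snap("top","t4.png",(410,180,510,270),6)
E
```

```text
set True [ 0.5056 -0.3755  0.0085] [0.0234 0.3356 8.7965] w 35.64891421903355
t 27.2333
down False [0.4295 0.0705 0.0035]
width mm 35.59027680320861
lifted 35.50724322245897 t 31.3417
```

View pics/t4.png

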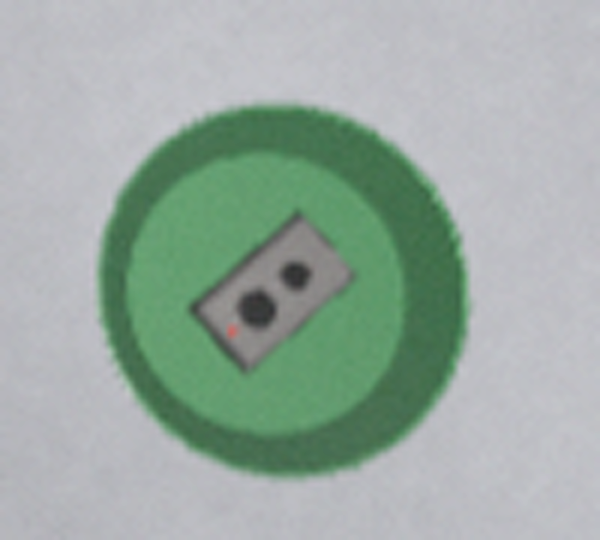

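The remote lies flat, buttons up, wholly on the dish floor (centre (272,292) in the crop). Now the padlock.

```bash
python3 - <<'E'
from h import *
place((.6805,-.0632),175.9,.0097,.52)
ctrl.move_l([.6805,-.0632,.2],vel=.2)
ctrl.movej([-80.472,28.281,77.091,0,74.628,-5.472])
snap("top","t5.png",(120,120,500,270),2);snap("side","s5.png",(180,130,440,330),3)
print(ctrl.current_t(),ctrl.current_contact_force())
E
```

```text
set True [ 0.6803 -0.0632  0.0095] [-1.1134  0.6131  7.2197] w 35.93202044171554
t 36.5667
39.8667 [0.843  0.4626 0.1134]
```

View pics/t5.png

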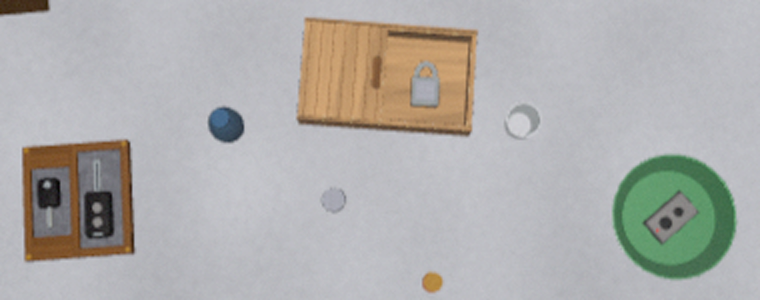

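View pics/s5.png

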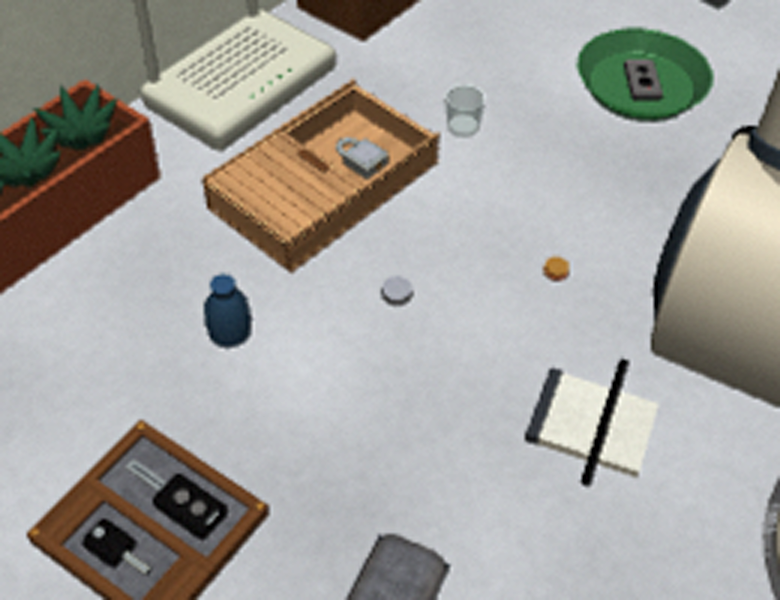

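Both views show all four things in their places: keys at (48,200) and (98,200), padlock at (425,85) in the open half, remote at (670,218). The vase stands at (226,125) as before. Handing in.

```bash
python3 -c "
from bench import ctrl
ctrl.sign_off()"
```

```text
the job is handed in; nothing more can be done
```

All four things are where you asked, placed in the order given, and I handed the job in at about 40 s of the 86 s allowed.

- **Keys:** the long key lies in the long slot and the short key in the short slot.
- **Gate remote:** it lies flat, buttons up, on the floor of the green dish.
- **Padlock:** it lies flat on the floor of the open half of the bamboo box.
- **Setting down:** each was lowered until a light contact of about 7–9 N, then released, so nothing was dropped.
- **Last checks:** the final top and side pictures, taken with the arm back at its start pose, showed everything in place and the vase standing where it was. Each grip width matched the sizes given to within 1 mm.

No check failed or disagreed.

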